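# Let off the ratchet pot clamp

## Task

A degchi is held in the ratchet clamp on the stool. Take the drum's load on the yellow thumb post, winding on just enough, without forcing the drum against its wind-on stop, for the sprung pawl to come off the ratchet wheel; then, keeping the pawl held off, ease the drum back all the way to its home stop without letting it run, and let go so that the pawl springs back. Leave the degchi, cooker lid, bowls and brush where they are.

Things in the scene. Friction and masses are not known exactly. Their poses are not given: they have to be found in the camera images.
- drum_axis (a point): On the vertical axis of the steel drum (90 mm across) of the green clamp, at the top of the nut, 160 mm above the work surface. Frame is the clamp's: z up, +y to the degchi, -x to the side where the thumb post swings (robot side). The toothed wheel (96 mm across, 25 teeth) is fixed; the drum under it turns, with a red plate that carries the brass pawl.
- thumb_post (a point): Centre of the top of the yellow thumb post, an upright pin 14 mm across on a sprung thumb lever above the brass pawl; top 215 mm above the work surface, upper 55 mm free all round; 127 to 132 mm from the drum axis. Pushed counterclockwise (from above) about that axis, from the side towards the degchi, it lifts the pawl and winds the drum on. Shut fingertips do.
- drum (a joint): Drum's turn, rad, counterclockwise from above positive. 0 = home: red lug on black stop, jaw fully open. Starts at 0.98, held by the pawl. A spring drives it to 0 with 0.7 N m (0.9 when wound: about 7 N at the post), damper 0.3 N m s/rad: let go with the pawl off, it runs at over 2 rad/s. The pawl can catch again at 0.98, 0.73, 0.48 and 0.23.
- pawl (a joint): Sprung pawl's turn, rad: 0 = in the wheel, 0.115 = fully lifted (limit). The post first has lost motion, an unknown 0 to 13 mm at 1 N, before the lever's screw meets the pawl's tail; then, at 5 to 6.5 N, the pawl creeps out as the drum winds on, and comes off at about 0.09 (drum 1.04) after 12 mm more; the load then falls on the hand (7 N) and keeps it at its limit.
- wind_stop: White upright peg, 12 mm across, 44 mm tall, 75 mm from the drum axis, which ends winding on: a red lug of the drum meets it at 1.042 rad, 1 to 2 mm of post travel after the pawl comes off. Over about 8 N at the thumb post means the drum is on this stop; 12 N there presses it too hard. Origin at its foot.
- home_stop: Black upright peg, 12 mm across, 36 mm tall, fixed on the clamp 70 mm from the drum axis: the drum's red lug rests on it when home. Origin at its foot.
- degchi: Aluminium degchi (pot), 158 mm across the rim, 85 mm tall, loose on the clamp's base with its centre 173 mm from the drum axis along the clamp's +y. Origin under its centre, z up.
- cooker_lid: Steel pressure cooker lid, 190 mm across, 49 mm tall at its weight, black handle along its +x with a red button, lying loose on the stool. Origin under its centre.
- bowls: Stack of three steel bowls, 120 mm across, 73 mm tall in all, one piece, beside the stool. Origin under its centre.
- scrub_brush: Blue plastic scrub brush, 140 x 48 mm, 66 mm tall with its bow handle, bristles down, beside the stool. Origin under its centre.
Not all that is in view belongs to the job. Leave any blue look-alike of the degchi alone.

How it is judged:
On the way, in this order (a step that is already met when the one before it is completed fails the run):
1. the pawl is lifted clear of the wheel while the drum is still wound (value of joint pawl above 0.1 rad and value of joint drum above 0.85 rad), for 0.15 s.
2. the drum is being eased back past the middle with the pawl held off (value of joint each of pawl, drum above 0.1 rad and value of joint drum below 0.6 rad), for 0.1 s.
3. the drum has come home (value of joint drum below 0.03 rad), for 0.2 s.
At the end, for the whole second after the job is handed in: The drum rests at home (joint below 0.03 rad, still), the pawl has sprung back (below 0.04 rad), the degchi stands upright, and the degchi, lid, bowls and brush are within 15 mm of where they were (value of joint drum below 0.03 rad and velocity of joint drum between -0.05 and 0.05 rad/s and value of joint pawl below 0.04 rad and angle between degchi's own z axis and vertical below 0.1 rad and distance of each of degchi, cooker_lid, bowls, scrub_brush from where it was at the start of the episode below 0.015 m); the robot touches nothing.
It fails at once if the drum runs back (faster than 1.2 rad/s, once below 0.85 rad) (velocity of joint drum below -1.2 rad/s and value of joint drum below 0.85 rad).
It fails at once if the drum is forced against the wind-on stop with more than 10 N (contact force between wind_stop and anything else above 10 N).
It fails at once if a bystander is pushed about (over 30 mm) (distance of any of degchi, cooker_lid, bowls, scrub_brush from where it was at the start of the episode above 0.03 m).
It also fails if it takes over 72 s, if anything falls off the work surface, if the arm or the gripper's body presses on something with over 40 N, if the wrist force passes 120 N, or if a joint passes its speed limit or range.

## Robot

A 6-joint arm with a two-finger parallel gripper is mounted at the origin on the work surface. World frame = base frame: x ahead of the robot, y to its left, z up, the work surface at z = 0. Lengths are in m, angles in rad, forces in N, time in s.
With the tool pointing down it reaches from about 0.25 to 0.775 m from the base axis. Payload 4 kg.
Tool frame: the origin (TCP) lies midway between the tips of the shut fingers; the grasp point (between the pads) lies 19 mm behind it; z points along the fingers, y is the line along which they close (so a half turn about z gives the same grasp; the last joint's range is limited). The gripper opens to 94 mm and grips with 3 to 60 N. Pads are 16 mm wide; open, the fingers measure 119 mm over their backs; the gripper's body (75 mm by 177 mm) begins 78 mm behind the grasp point.
Start: joints at [1.219, 0.087, 1.371, -0, 1.684, -0.103], TCP at [0.135, 0.533, 0.178] pointing down, gripper open.
Joint ranges: [-3.1, 3.1], [-0.76, 2.03], [0.27, 2.55], [-1.08, 4.22], [0.17, 2.65], [-2.57, 2.57]. Speed limits (rad/s): [2.79, 2.79, 3.14, 3.14, 3.14, 3.14].

## Interface

Orientations are given as [roll, pitch, yaw] about the fixed x, y, z axes, in that order (R = Rz(yaw) Ry(pitch) Rx(roll)).
In Python, from bench import robot gives the robot as it stands.
- The arm moves only by the tool servo_tool, never from a script. Its argument "moves" is a list of rows, each a list of 5 numbers: the shift along the tool's x, y, z in units of 25 mm (1.0 is 25 mm), then the turn about the tool's z in units of 6 degrees (1.0 is 6 degrees), then the closure, from 0 (fully open) to 1 (shut). In form: [[dx, dy, dz, yaw, gripper], ...]. A call has 1 to 10 rows; each row is the pose to reach, as a shift and turn from the pose commanded when the call began, along the tool's axes at that moment; what a row does not reach only later rows make up. A row lasts 1/12 s, in which the tool goes at most 41.7 mm and 7.16 degrees, less where a joint would pass 70% of its speed; a pose out of reach is approached as far as the arm can. A call with a gripper value outside its range is refused whole. The fingers move at their own pace and stop on an object; the grip force is fixed at half the most. Time passes only in rows, so rows that repeat a pose let the fingers close. It gives the time, the measured TCP pose, the force, the opening and the grip force at its end, in the units of the state.
- robot.get_obs(): the state, without advancing time (a new reading comes with each control period).
- robot.snapshot(name): name is "scene" or "side" or "wrist"; returns a dict with "image" (420x560x3 uint8, blue, green, red), "fx", "fy", "cx", "cy" (pixels), "k1" (the pictures are not rectified: a ray, as slopes to the right and down, at radius r is drawn at 1 + k1 r^2 times it, then the intrinsics apply), "eye" and "orientation" of the camera in the world; the wrist camera has in their place "T_tool_cam" (4x4, takes a point from camera to tool coordinates, whose origin is the TCP and whose axes are the flange's). Camera axes: x right, y down, z forward; pixel columns grow to the right and rows downward; lengths in m; the calibration is good to about 2 mm. A picture is of the moment at which its call begins: read the wrist's pose just before it. There is no depth.
- robot.close_job(): hands the job in; it is judged then, once.
The state is a dict: "time": time; "joint_positions": joint angles; "qvel": joint speeds; "joint_torque": joint torques, N m; "tool_pos": TCP position; "ee_rot": TCP orientation; "wrist_force": force on the tool from outside, world axes, zero at the start; "wrist_torque": the same for the moment, N m; "width": finger opening in m; "finger_force": force on a finger pad.
Only numpy, scipy, OpenCV 4.12 (cv2) and the standard library are available. Lean on these libraries where they do the work, as an engineer would, in place of code of your own. Each camera call takes 0.05 s, during which the arm holds its last target. There are 200 camera calls.

## Working session

There is one attempt and no reset: what is moved stays moved. The work goes in short steps, Python scripts to look and compute and a tool call to move; the robot and the scene stay as the last step left them, time stands still between calls to the robot, and variables do not carry over. Pictures are saved under pics/ and viewed, at most 10 in all, crops included, and the job is handed in when it is done.

Besides the shell and the picture viewer there is one more tool, called after "Call:" as name([rows], argument=value, ...), one row to a line, values as JSON. servo_tool: Moves the arm, as the interface text tells. Its arguments: {"type":"object","properties":{"moves":{"type":"array"}},"required":["moves"]}

```bash
mkdir -p pics; cat > h.py <<'E'
import numpy as np, cv2, json
from bench import robot
def snap(n,save=None):
    o=robot.get_obs(); s=robot.snapshot(n); s['obs']=o
    if save: cv2.imwrite('pics/'+save+'.png',s['image'])
    return s
E
python3 - <<'E'
from h import *
o=robot.get_obs(); print(o)
a=snap('scene','scene0'); b=snap('side','side0'); 
for s in (a,b): print({k:v for k,v in s.items() if k not in('image','obs')})
E
```

```text
{'time': 0.0, 'joint_positions': array([ 1.21887408e+00,  8.79687522e-02,  1.37223189e+00, -2.19228556e-05,
        1.68360363e+00, -1.03121553e-01]), 'qvel': array([ 9.81687542e-04, -7.73588534e-04,  4.96269430e-04,  8.19941084e-04,
        5.35577478e-04, -9.69815136e-05]), 'joint_torque': array([-5.54856724e-04, -3.40197122e+01, -3.02421999e+01,  7.16762315e-02,
        3.32945713e-02, -1.51518111e-04]), 'tool_pos': array([0.13524673, 0.53248602, 0.17650808]), 'ee_rot': array([-3.13939054e+00, -2.05988084e-04,  2.89278929e+00]), 'wrist_force': array([ 0.19914753, -0.58467029, -0.08347792]), 'wrist_torque': array([-0.01094442, -0.03927674,  0.04985402]), 'finger_force': 0.0, 'width': 0.09412716913670008}
{'fx': 443.5903534810049, 'fy': 443.5903534810049, 'cx': 272.17589160195325, 'cy': 209.6744954799096, 'k1': -0.043654755809588254, 'eye': array([1.1447454 , 0.86694092, 1.17855446]), 'orientation': array([-2.34362365, -0.00677666,  2.49475388])}
{'fx': 489.1173395189268, 'fy': 489.1173395189268, 'cx': 276.9530463475794, 'cy': 195.2036897566171, 'k1': 0.05571949814346517, 'eye': array([0.35655192, 1.09701992, 1.1979369 ]), 'orientation': array([-2.34863895,  0.01416141, -3.02914647])}
```

View pics/scene0.png

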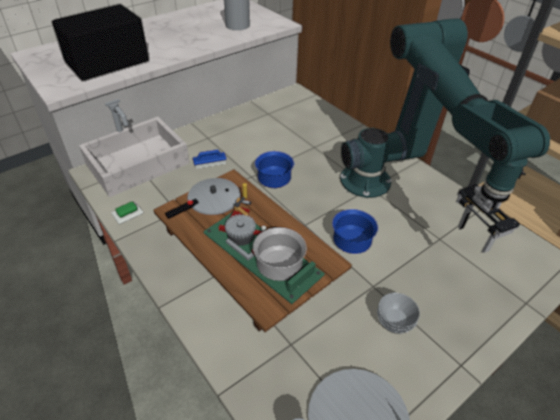

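View pics/side0.png

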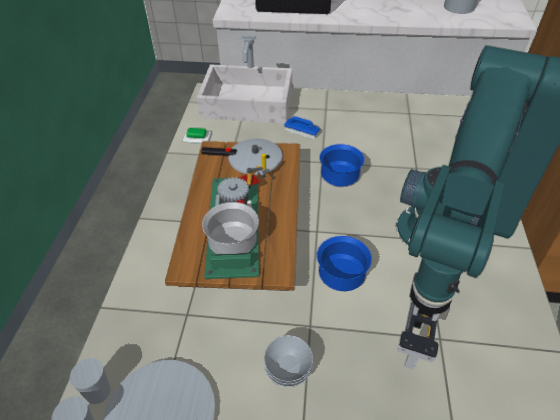

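The steel degchi is at scene (280,255) and side (232,230). The blue pots, at scene (274,168) and (354,232), are look-alikes to leave alone. The yellow post is near scene (244,190) and side (265,162). I'll confirm it in one enlarged crop.

```bash
python3 - <<'E'
from h import *
a=cv2.imread('pics/scene0.png')[170:275,195:295]; b=cv2.imread('pics/side0.png')[135:240,195:295]
c=np.hstack([cv2.resize(x,None,fx=4,fy=4,interpolation=cv2.INTER_CUBIC) for x in(a,b)]); cv2.imwrite('pics/crop0.png',c)
for n in('scene0','side0'):
    im=cv2.imread(f'pics/{n}.png'); hsv=cv2.cvtColor(im,cv2.COLOR_BGR2HSV)
    m=cv2.inRange(hsv,(20,130,90),(32,255,255))
    k,l,st,ce=cv2.connectedComponentsWithStats(m)
    print(n,[(st[i].tolist(),ce[i].round(1).tolist()) for i in range(1,k) if st[i][4]>8])
E
```

```text
scene0 [([242, 183, 5, 15, 57], [244.5, 189.9])]
side0 [([262, 154, 4, 16, 59], [263.5, 161.3]), ([248, 173, 4, 11, 24], [248.9, 177.9]), ([427, 325, 4, 13, 25], [428.5, 331.5])]
```

View pics/crop0.png

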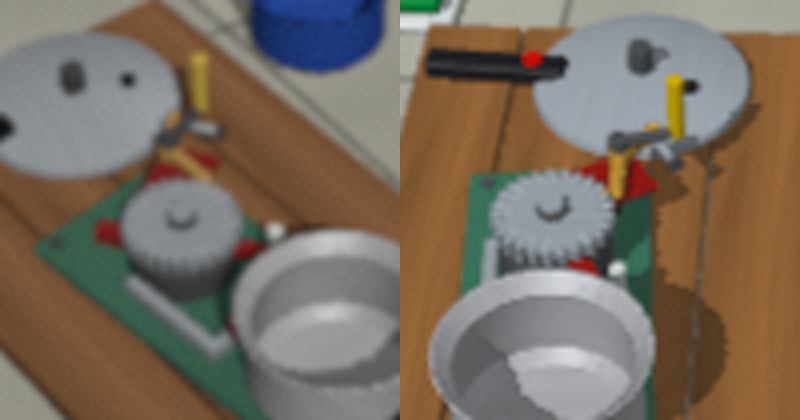

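The crop shows the yellow post top at scene (244.7,183.5) and side (263.8,154.5). The nut is at scene (240.5,223) and side (233,186), and the white stop peg at scene (264,227) and side (249.5,202). The cooker lid lies just behind the post.

```bash
cat >> h.py <<'E'
from scipy.spatial.transform import Rotation as Ro
def ray(s,u,v):
    d=cv2.undistortPoints(np.array([[[u,v]]],float),np.array([[s['fx'],0,s['cx']],[0,s['fy'],s['cy']],[0,0,1]]),np.array([s['k1'],0,0,0,0.]))[0,0]
    if 'T_tool_cam' in s:
        o=s['obs']; T=np.eye(4); T[:3,:3]=Ro.from_euler('xyz',o['ee_rot']).as_matrix(); T[:3,3]=o['tool_pos']; T=T@s['T_tool_cam']; R,e=T[:3,:3],T[:3,3]
    else: R,e=Ro.from_euler('xyz',s['orientation']).as_matrix(),s['eye']
    return e,R@[d[0],d[1],1]
def plane(s,u,v,z):
    e,d=ray(s,u,v); return e+d*(z-e[2])/d[2]
def tri(*r):
    A=0;b=0
    for e,d in r:
        d=d/np.linalg.norm(d);P=np.eye(3)-np.outer(d,d);A=A+P;b=b+P@e
    return np.linalg.solve(A,b)
E
python3 - <<'E'
from h import *
a=snap('scene');b=snap('side')
for n,p,q,z in [('post top',(244.7,184),(263.8,155),.215),('nut',(240.5,223),(233,185.5),.16),('degchi rim',(279,247),(230,225),.1),('wpeg',(263.7,226.5),(249.5,201),.1),('lid ctr',(214,196),(255,156),.05)]:
    print(n,tri(ray(a,*p),ray(b,*q)).round(4),plane(a,*p,z).round(4),plane(b,*q,z).round(4))
E
```

```text
post top [ 0.5435 -0.0689  0.2142] [ 0.5436 -0.0689  0.215 ] [ 0.5434 -0.067   0.215 ]
nut [0.6286 0.0272 0.1633] [0.6275 0.0258 0.16  ] [0.6294 0.0223 0.16  ]
degchi rim [0.604  0.1976 0.1804] [0.5581 0.1386 0.1   ] [0.6237 0.1322 0.1   ]
wpeg [0.5707 0.0733 0.1486] [0.5438 0.0362 0.1   ] [0.5806 0.0255 0.1   ]
lid ctr [ 0.5957 -0.1965  0.0973] [ 0.5723 -0.2414  0.05  ] [ 0.6059 -0.2537  0.05  ]
```

The post-to-nut distance comes out at 0.126 m and the heights agree. My plan is to shut the fingers and push with the tool's −x face. I'll start by travelling high.

Call:
servo_tool([
  [0,0,-2,0,1],
  [-1,-1,-4,0,1],
  [-2,-2,-5,1,1],
  [-3,-3,-5,2,1],
  [-4,-4,-5,3,1],
  [-5,-5,-5,4,1],
  [-6.1,-6,-5,4.8,1],
  [-7.2,-7,-5,4.8,1],
  [-8.3,-8,-5,4.8,1],
  [-9.4,-9,-5,4.8,1],
])

```text
time: 1.03
tool_pos: [0.3082, 0.2555, 0.3027]
ee_rot: [3.141, 0.0, 2.39]
wrist_force: [0.5, 0.3, 0.3]
width: 0.0308
finger_force: 0.0
```

Call:
servo_tool([
  [-1.5,-0.3,0,0,1],
  [-3,-0.7,0,0,1],
  [-4.5,-1,0,0,1],
  [-6,-1.4,0,0,1],
  [-7.5,-1.7,0,0,1],
  [-9,-2,0,0,1],
  [-10.5,-2.4,0,0,1],
  [-12,-2.7,0,0,1],
  [-13.2,-3,0,0,1],
  [-13.7,-3.1,0,0,1],
])

```text
time: 1.87
tool_pos: [0.5064, -0.0368, 0.3011]
ee_rot: [-3.14, -0.001, 2.386]
wrist_force: [-0.5, -0.2, 0.2]
width: 0.0007
finger_force: 0.0
```

```bash
python3 - <<'E'
from h import *
w=snap('wrist','wrist0'); print(w['obs']['tool_pos'],w['obs']['ee_rot'],w['obs']['wrist_force'],w['obs']['qvel'].round(3)); print(w['T_tool_cam'],w['k1'])
E
```

```text
[ 0.50637674 -0.03675164  0.30112887] [-3.13972054e+00 -1.10365331e-03  2.38594841e+00] [-0.47429202 -0.19161027  0.16762671] [-0.166  0.182 -0.196  0.04   0.034 -0.177]
[[ 9.62091851e-04 -9.73698815e-01 -2.27836984e-01  6.49987849e-02]
 [ 9.99999332e-01  7.90855503e-04  8.42866414e-04 -3.02282432e-04]
 [-6.40511896e-04 -2.27837643e-01  9.73698926e-01 -2.05463436e-01]
 [ 0.00000000e+00  0.00000000e+00  0.00000000e+00  1.00000000e+00]] -0.08052583054155876
```

View pics/wrist0.png

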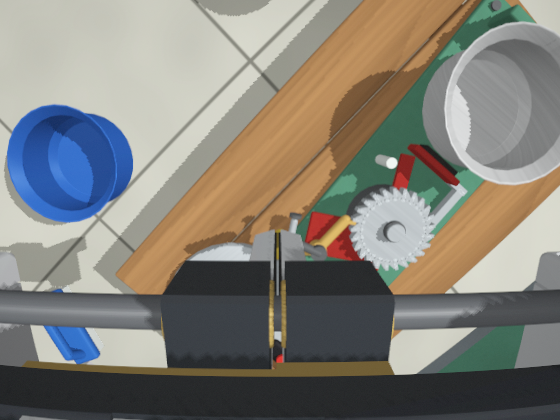

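The wrist view shows the nut at (395,230), the white stop top at (391,162) and the red lug next to it. The fingers hide the post.

```bash
python3 - <<'E'
from h import *
w=snap('wrist');a=snap('scene');b=snap('side')
print(w['obs']['tool_pos'],w['obs']['qvel'].round(3))
g=cv2.cvtColor(w['image'],cv2.COLOR_BGR2HSV)
m=cv2.inRange(g,(0,0,120),(180,45,255)); m[:,:345]=0;m[:,440:]=0;m[:180]=0;m[275:]=0
c=max(cv2.findContours(m,0,1)[0],key=cv2.contourArea); print(cv2.minEnclosingCircle(c))
print('nut w',plane(w,395,230,.16), 'tri',tri(ray(w,395,230),ray(a,240.5,223),ray(b,233,185.5)))
for n,s in (('scene1',a),('side1',b)):
    m=cv2.inRange(cv2.cvtColor(s['image'],cv2.COLOR_BGR2HSV),(20,130,90),(32,255,255))
    k,l,st,ce=cv2.connectedComponentsWithStats(m); print(n,[(st[i].tolist()) for i in range(1,k) if st[i][4]>8])
(u,v),r=cv2.minEnclosingCircle(c); print('wheel top',plane(w,u,v,.15))
E
```

```text
[ 0.5066771  -0.03687885  0.30078144] [ 0.06  -0.049  0.044  0.031  0.037  0.054]
((396.4245300292969, 225.03773498535156), 47.94102478027344)
nut w [0.62707537 0.0269001  0.16      ] tri [0.62773264 0.02639585 0.16186441]
scene1 [[243, 183, 4, 15, 56]]
side1 [[256, 95, 8, 5, 23], [262, 154, 4, 16, 59], [248, 173, 4, 11, 25]]
wheel top [0.62844386 0.03228512 0.15      ]
```

Call:
servo_tool([
  [0,0,1,0,1],
  [0,0,2,0,1],
  [0,0,3,0,1],
  [0,0,4,0,1],
  [0,0,5,0,1],
  [0,0,5.1,0,1],
  [-0.3,0.1,5.1,0,1],
  [-0.6,0.1,5.1,0,1],
  [-0.8,0.1,5.1,0,1],
  [-0.8,0.1,5.1,0,1],
])

```text
time: 2.9
tool_pos: [0.5234, -0.046, 0.1773]
ee_rot: [3.14, 0.004, 2.39]
wrist_force: [0.2, 0.5, -0.2]
width: 0.0003
finger_force: 0.0
```

```bash
python3 - <<'E'
from h import *
o=robot.get_obs(); print(o['tool_pos'],o['ee_rot'],o['wrist_force'])
a=snap('scene');b=snap('side')
c=np.hstack([cv2.resize(s['image'][y:y+100,x:x+100],None,fx=4,fy=4,interpolation=2) for s,x,y in((a,195,150),(b,195,120))]); cv2.imwrite('pics/crop1.png',c)
E
```

```text
[ 0.52342697 -0.04599236  0.1772911 ] [3.13962604 0.00350355 2.38966379] [ 0.21408235  0.54947286 -0.23503807]
```

View pics/crop1.png

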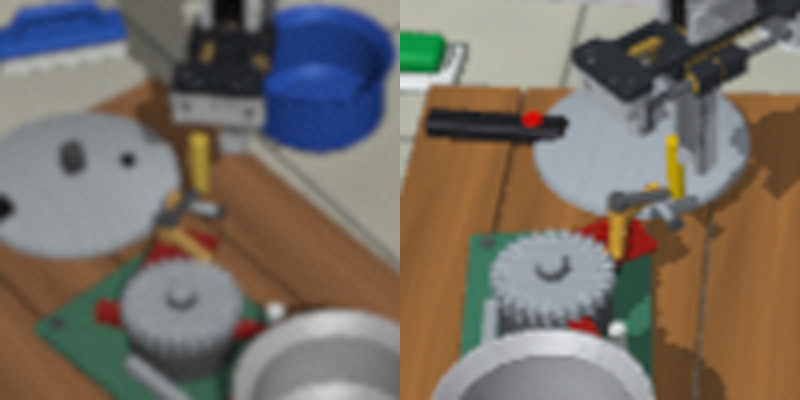

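The fingers stand beside the post, on its degchi side, about 30 mm centre to centre. I'll creep in.

Call:
servo_tool([
  [-0.2,0,0,0,1],
  [-0.4,0,0,0,1],
  [-0.5,0,0,0,1],
  [-0.6,0,0,0,1],
  [-0.65,0,0,0,1],
  [-0.7,0,0,0,1],
  [-0.75,0,0,0,1],
  [-0.8,0,0,0,1],
  [-0.8,0,0,0,1],
])

```text
time: 3.75
tool_pos: [0.5358, -0.0589, 0.1749]
ee_rot: [-3.141, -0.001, 2.39]
wrist_force: [-3.7, 0.5, 0.5]
width: 0.0006
finger_force: 0.9
```

```bash
cat >> h.py <<'E'
AX=np.array([.6276,.0263])
def st(n=4):
    F=[];P=[]
    for i in range(n):
        o=robot.get_obs();F.append(o['wrist_force']);P.append(o['tool_pos'])
        if i<n-1: robot.snapshot('side')
    y=o['ee_rot'][2]; p=-np.array([np.cos(y),np.sin(y)]); q=np.array([np.sin(y),-np.cos(y)]);F=np.array(F)
    print('t',round(o['time'],2),'pos',np.mean(P,0).round(4),'yaw',round(y,3),'push',(-F[:,:2]@p).round(1),'side',(-F[:,:2]@q).round(1),'Fz',F[:,2].round(1))
E
python3 -c "
from h import *
st()"
```

```text
t 3.9 pos [ 0.5358 -0.0588  0.1749] yaw 2.39 push [3.  1.5 2.5 1.4] side [2.2 1.4 1.2 0.7] Fz [ 0.5 -0.4 -0.2 -0.1]
```

Call:
servo_tool([
  [-0.08,0,0,-0.1,1],
  [-0.16,0,0,-0.2,1],
  [-0.24,0,0,-0.3,1],
  [-0.24,0,0,-0.3,1],
])

```text
time: 4.23
tool_pos: [0.5392, -0.0626, 0.175]
ee_rot: [-3.14, -0.004, 2.422]
wrist_force: [-6.0, 2.0, 0.6]
width: 0.0004
finger_force: 2.9
```

```bash
python3 -c "
from h import *
st()"
```

```text
t 4.38 pos [ 0.5392 -0.0625  0.175 ] yaw 2.422 push [5.8 5.6 5.3 6.3] side [2.5 2.8 2.7 3. ] Fz [0.6 1.9 2.1 1.1]
```

```bash
python3 - <<'E'
from h import *
a=snap('scene');b=snap('side')
for n,s in (('scene',a),('side',b)):
    m=cv2.inRange(cv2.cvtColor(s['image'],cv2.COLOR_BGR2HSV),(20,110,80),(34,255,255))
    k,l,t,ce=cv2.connectedComponentsWithStats(m); print(n,[(t[i].tolist(),ce[i].round(1).tolist()) for i in range(1,k) if t[i][4]>8])
c=np.hstack([cv2.resize(s['image'][y:y+50,x:x+50],None,fx=8,fy=8,interpolation=2) for s,x,y in((a,220,165),(b,240,135))]); cv2.imwrite('pics/crop2.png',c)
E
```

```text
scene [([240, 183, 5, 14, 55], [241.7, 190.0])]
side [([247, 126, 9, 5, 25], [251.0, 128.0]), ([261, 158, 4, 10, 33], [262.4, 162.8]), ([248, 173, 4, 11, 26], [248.8, 177.4])]
```

View pics/crop2.png

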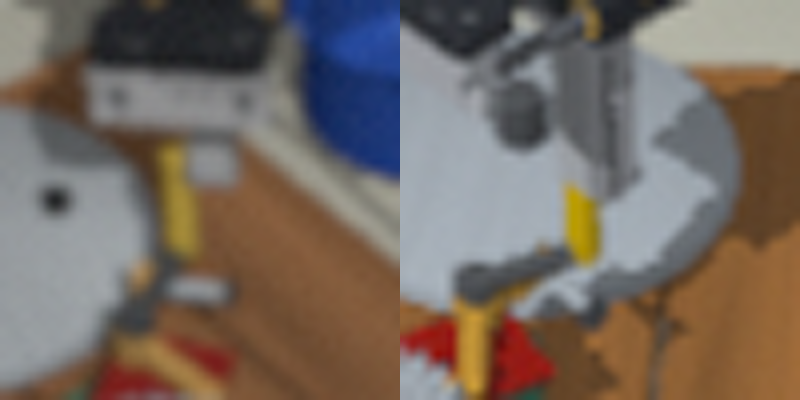

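Contact is centred and the load is about 5.7 N, so the lever's screw has met the pawl's tail. I'll wind on in small steps.

Call:
servo_tool([
  [-0.05,0,0,-0.1,1],
  [-0.1,0,0,-0.2,1],
  [-0.15,0,0,-0.3,1],
  [-0.15,0,0,-0.3,1],
  [-0.15,0,0,-0.3,1],
])

```text
time: 4.9
tool_pos: [0.5413, -0.0653, 0.175]
ee_rot: [-3.139, -0.004, 2.453]
wrist_force: [-7.0, 0.8, 2.3]
width: 0.0003
finger_force: 3.2
```

```bash
python3 -c "
from h import *
st()"
```

```text
t 5.05 pos [ 0.5413 -0.0653  0.175 ] yaw 2.453 push [5.9 5.9 6.1 6.7] side [3.8 3.3 4.7 5. ] Fz [2.3 3.2 1.7 2.5]
```

Call:
servo_tool([
  [-0.03,-0.04,0,0,1],
  [-0.06,-0.07,0,0,1],
  [-0.1,-0.1,0,0,1],
  [-0.1,-0.1,0,0,1],
  [-0.1,-0.1,0,0,1],
])

```text
time: 5.47
tool_pos: [0.5428, -0.0673, 0.175]
ee_rot: [3.14, -0.004, 2.455]
wrist_force: [-5.0, 3.2, 1.0]
width: 0.0004
finger_force: 3.1
```

```bash
python3 -c "
from h import *
st()"
```

```text
t 5.62 pos [ 0.5428 -0.0673  0.175 ] yaw 2.455 push [5.9 6.  6.4 5.9] side [0.7 0.3 0.4 1.1] Fz [1.  1.3 0.8 0.9]
```

Call:
servo_tool([
  [-0.03,-0.02,0,-0.05,1],
  [-0.06,-0.04,0,-0.1,1],
  [-0.08,-0.05,0,-0.1,1],
  [-0.08,-0.05,0,-0.1,1],
  [-0.08,-0.05,0,-0.1,1],
])

```text
time: 6.03
tool_pos: [0.5441, -0.0689, 0.175]
ee_rot: [3.139, -0.004, 2.466]
wrist_force: [-4.0, 4.6, 0.8]
width: 0.0005
finger_force: 3.0
```

```bash
python3 -c "
from h import *
st()"
```

```text
t 6.18 pos [ 0.5441 -0.0689  0.175 ] yaw 2.466 push [6.  6.1 7.4 5.6] side [-1.1 -0.9 -1.3 -1. ] Fz [ 0.8  0.4  0.1 -0.1]
```

Still creeping at about 6 N. I'll continue with less sideways shift.

Call:
servo_tool([
  [-0.04,0,0,-0.1,1],
  [-0.08,0,0,-0.1,1],
  [-0.08,0,0,-0.1,1],
  [-0.08,0,0,-0.1,1],
])

```text
time: 6.52
tool_pos: [0.5451, -0.0709, 0.175]
ee_rot: [3.141, -0.004, 2.476]
wrist_force: [-4.1, 3.7, 1.4]
width: 0.0005
finger_force: 3.3
```

```bash
python3 -c "
from h import *
st()"
```

```text
t 6.67 pos [ 0.545  -0.0709  0.175 ] yaw 2.475 push [5.6 7.  6.6 6. ] side [-0.4  0.8  0.2  0.7] Fz [1.4 1.7 1.6 1.4]
```

Call:
servo_tool([
  [-0.04,0,0,-0.1,1],
  [-0.07,0,0,-0.1,1],
  [-0.07,0,0,-0.1,1],
  [-0.07,0,0,-0.1,1],
])

```text
time: 7.0
tool_pos: [0.5461, -0.0719, 0.175]
ee_rot: [3.141, -0.004, 2.486]
wrist_force: [-5.8, 3.3, 1.3]
width: 0.0005
finger_force: 3.4
```

```bash
python3 -c "
from h import *
st()"
```

```text
t 7.15 pos [ 0.5461 -0.0719  0.175 ] yaw 2.486 push [6.6 7.9 7.1 6.7] side [0.9 1.4 0.9 0.3] Fz [1.3 1.6 0.5 1.4]
```

Call:
servo_tool([
  [-0.03,0,0,-0.1,1],
  [-0.04,0,0,-0.1,1],
  [-0.04,0,0,-0.1,1],
])

```text
time: 7.4
tool_pos: [0.5469, -0.0725, 0.175]
ee_rot: [3.141, -0.004, 2.496]
wrist_force: [-6.1, 3.0, 1.3]
width: 0.0001
finger_force: 3.5
```

```bash
python3 -c "
from h import *
st(6)"
```

```text
t 7.65 pos [ 0.5468 -0.0725  0.175 ] yaw 2.496 push [6.7 6.6 6.8 6.7 7.7 7.2] side [ 1.3  0.4  1.4  0.2  0.8 -0.2] Fz [1.3 2.1 2.  1.  1.1 1.1]
```

Call:
servo_tool([
  [-0.03,0,0,0,1],
  [-0.04,0,0,0,1],
  [-0.04,0,0,0,1],
])

```text
time: 7.9
tool_pos: [0.5477, -0.0731, 0.175]
ee_rot: [3.141, -0.004, 2.496]
wrist_force: [-6.0, 3.7, 1.2]
width: 0.0004
finger_force: 3.5
```

```bash
python3 -c "
from h import *
st(6)"
```

```text
t 8.15 pos [ 0.5477 -0.0731  0.175 ] yaw 2.496 push [7.1 6.6 6.1 6.6 7.9 6.3] side [0.6 1.  0.5 0.4 0.6 0.8] Fz [1.2 0.9 1.1 2.  1.9 1.4]
```

Call:
servo_tool([
  [-0.03,0,0,0,1],
  [-0.04,0,0,0,1],
  [-0.04,0,0,0,1],
])

```text
time: 8.4
tool_pos: [0.5483, -0.0735, 0.175]
ee_rot: [3.141, -0.005, 2.497]
wrist_force: [-6.4, 3.4, 1.9]
width: 0.0005
finger_force: 3.8
```

```bash
python3 -c "
from h import *
st(6)"
```

```text
t 8.65 pos [ 0.5482 -0.0736  0.175 ] yaw 2.496 push [7.2 7.6 7.9 7.3 7.2 8.4] side [ 1.1 -0.4  1.5  0.9  0.5  1.3] Fz [1.9 2.3 2.1 1.7 2.8 2.4]
```

Call:
servo_tool([
  [-0.02,0,0,0,1],
  [-0.02,0,0,0,1],
])

```text
time: 8.82
tool_pos: [0.5484, -0.0737, 0.175]
ee_rot: [3.141, -0.006, 2.497]
wrist_force: [-7.0, 4.0, 2.4]
width: 0.0005
finger_force: 4.1
```

```bash
python3 -c "
from h import *
st(6)
w=snap('wrist','wrist1'); cv2.imwrite('pics/w1.png',cv2.resize(w['image'][90:290,280:480],None,fx=3,fy=3,interpolation=2))"
```

```text
t 9.07 pos [ 0.5484 -0.0737  0.175 ] yaw 2.497 push [7.9 8.1 7.9 8.7 7.8 8.2] side [1.  0.5 1.1 0.9 0.9 1.2] Fz [2.4 2.9 2.1 2.7 1.4 1.7]
```

View pics/w1.png

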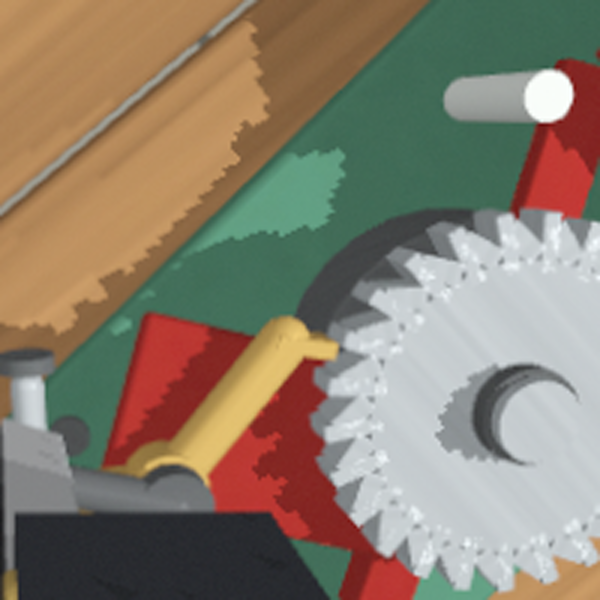

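The wrist view shows the red lug at the white peg, at crop (548,110), with the pawl arm tip just clear of the teeth. At 8.1 N the drum is lightly on the stop and the pawl is off. Now I'll ease back along the arc at about 0.3 rad/s.

Call:
servo_tool([
  [0.13,0.01,0,0.25,1],
  [0.27,0.01,0,0.5,1],
  [0.4,0.03,0,0.75,1],
  [0.53,0.04,0,1,1],
  [0.67,0.06,0,1.25,1],
  [0.8,0.08,0,1.5,1],
  [0.93,0.11,0,1.75,1],
  [1.06,0.14,0,2,1],
  [1.19,0.17,0,2.25,1],
  [1.32,0.2,0,2.5,1],
])

```text
time: 9.95
tool_pos: [0.526, -0.0501, 0.175]
ee_rot: [3.141, -0.004, 2.233]
wrist_force: [-3.9, 3.3, 1.2]
width: 0.0005
finger_force: 2.8
```

```bash
python3 -c "
from h import *
st(4)"
```

```text
t 10.1 pos [ 0.5256 -0.0498  0.175 ] yaw 2.235 push [5.  6.4 6.7 6.8] side [1.1 2.7 2.8 1.4] Fz [1.2 0.1 1.8 1.1]
```

The load of about 6.6 N is still on the hand, so the drum is following. Continuing.

Call:
servo_tool([
  [0.13,0,0,0.25,1],
  [0.27,0,0,0.5,1],
  [0.4,0.01,0,0.75,1],
  [0.53,0.02,0,1,1],
  [0.67,0.04,0,1.25,1],
  [0.8,0.06,0,1.5,1],
  [0.93,0.09,0,1.75,1],
  [1.06,0.12,0,2,1],
  [1.19,0.15,0,2.25,1],
  [1.32,0.18,0,2.5,1],
])

```text
time: 10.93
tool_pos: [0.5097, -0.0209, 0.175]
ee_rot: [3.141, -0.004, 1.972]
wrist_force: [-3.7, 5.6, 0.7]
width: 0.0005
finger_force: 2.6
```

```bash
python3 -c "
from h import *
st(4)"
```

```text
t 11.08 pos [ 0.5094 -0.0205  0.175 ] yaw 1.974 push [6.6 7.1 6.4 5.9] side [1.2 2.5 2.2 2. ] Fz [ 0.7 -0.5  1.   0.8]
```

Call:
servo_tool([
  [0.13,0,0,0.25,1],
  [0.27,0,0,0.5,1],
  [0.4,0.01,0,0.75,1],
  [0.53,0.02,0,1,1],
  [0.67,0.04,0,1.25,1],
  [0.8,0.06,0,1.5,1],
  [0.93,0.09,0,1.75,1],
  [1.06,0.12,0,2,1],
  [1.19,0.15,0,2.25,1],
  [1.32,0.18,0,2.5,1],
])

```text
time: 11.92
tool_pos: [0.5015, 0.0115, 0.175]
ee_rot: [3.141, -0.004, 1.71]
wrist_force: [-2.8, 3.4, 0.4]
width: 0.0
finger_force: 2.4
```

```bash
python3 -c "
from h import *
st(4)"
```

```text
t 12.07 pos [0.5014 0.0119 0.1751] yaw 1.712 push [3.8 5.  6.2 5.8] side [2.3 1.1 1.8 2.1] Fz [ 0.4  0.   0.6 -0.2]
```

Call:
servo_tool([
  [0.13,0,0,0.25,1],
  [0.27,0,0,0.5,1],
  [0.4,0.01,0,0.75,1],
  [0.53,0.02,0,1,1],
  [0.67,0.04,0,1.25,1],
  [0.8,0.06,0,1.5,1],
  [0.93,0.09,0,1.75,1],
  [1.06,0.12,0,2,1],
  [1.19,0.15,0,2.25,1],
  [1.32,0.18,0,2.5,1],
])

```text
time: 12.9
tool_pos: [0.502, 0.0449, 0.1751]
ee_rot: [3.141, -0.005, 1.449]
wrist_force: [-0.9, 4.7, -1.4]
width: 0.0005
finger_force: 2.2
```

```bash
python3 -c "
from h import *
st(4)"
```

```text
t 13.05 pos [0.502  0.0452 0.1751] yaw 1.45 push [4.5 6.2 5.4 5.7] side [1.5 2.8 1.8 1.7] Fz [-1.4 -0.8 -1.2 -1.3]
```

Call:
servo_tool([
  [0.06,0,0,0.1,1],
  [0.12,0,0,0.2,1],
  [0.18,0,0,0.3,1],
  [0.24,0.01,0,0.4,1],
  [0.24,0.01,0,0.4,1],
])

```text
time: 13.47
tool_pos: [0.5032, 0.0487, 0.1753]
ee_rot: [3.14, -0.001, 1.406]
wrist_force: [1.7, 2.6, -2.3]
width: 0.0005
finger_force: 1.5
```

```bash
python3 -c "
from h import *
st(4)
w=snap('wrist'); cv2.imwrite('pics/w2.png',cv2.resize(w['image'][60:300,230:560],None,fx=2,fy=2,interpolation=2))"
```

```text
t 13.62 pos [0.503  0.0485 0.1753] yaw 1.406 push [2.9 2.  2.3 1.9] side [-1.2 -1.9 -1.1 -2.4] Fz [-2.3 -2.  -1.6 -1.6]
```

View pics/w2.png

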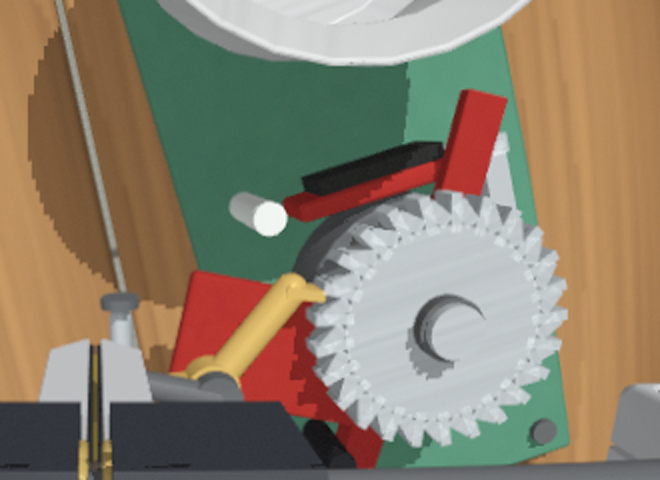

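The force has fallen to about 2 N. The red lug rests on the black stop at crop (325,440), so the drum is home. I'll ease the post off and back out.

Call:
servo_tool([
  [0.1,0,0,0,1],
  [0.2,0,0,0,1],
  [0.3,0,0,0,1],
  [0.4,0,0,0,1],
  [0.6,0,0,0,1],
  [0.8,0,0,0,1],
  [1,0,0,0,1],
  [1.2,0,-1,0,1],
  [1.2,0,-2.5,0,1],
  [1.2,0,-4,0,1],
])

```text
time: 14.5
tool_pos: [0.506, 0.0786, 0.2747]
ee_rot: [-3.137, 0.001, 1.407]
wrist_force: [-0.0, -0.7, 0.3]
width: 0.0001
finger_force: 0.0
```

Call:
servo_tool([
  [0,0,-1,0,1],
  [0,-1,-1,0,1],
  [0,-2,-1,0,1],
  [0,-3,-1,0,1],
  [0,-4,-1,0,1],
  [0,-4,-1,0,1],
  [0,-4,-1,0,1],
])

```text
time: 15.08
tool_pos: [0.4081, 0.0949, 0.301]
ee_rot: [3.139, -0.0, 1.407]
wrist_force: [0.9, -0.6, 0.2]
width: 0.0003
finger_force: 0.0
```

```bash
python3 - <<'E'
from h import *
st(3)
a=snap('scene');b=snap('side');w=snap('wrist')
c=np.hstack([cv2.resize(a['image'][150:300,150:330],(400,333),interpolation=2),cv2.resize(w['image'],(400,333))]); cv2.imwrite('pics/fin.png',c)
E
```

```text
t 15.18 pos [0.4086 0.0947 0.3005] yaw 1.406 push [-0.5 -0.1 -0. ] side [-0.9 -0.2 -0.2] Fz [ 0.2 -0.5  0.2]
```

View pics/fin.png

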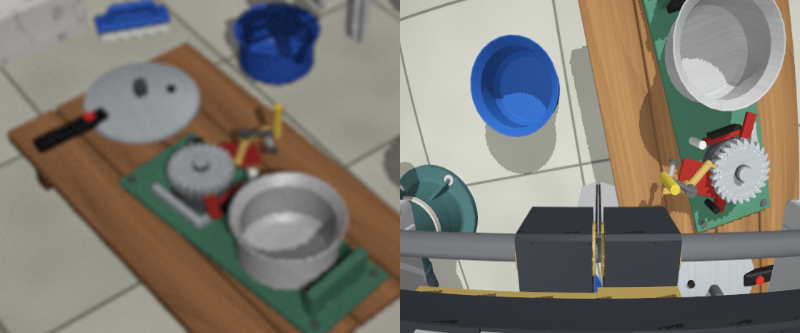

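The picture shows the drum home, the post free at wrist (672,183), and the degchi, lid and brush where they were. The robot is clear, so I'll hand in.

```bash
python3 -c "
from bench import robot
print(robot.close_job())"
```

```text
the job is handed in; nothing more can be done
None
```

I lifted the pawl off, eased the drum back to its home stop without letting it run, and let go of the post. The job is handed in at about 15 s; `close_job` returned no verdict, and I judged the pawl's position from the post force and the pictures.

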